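# Set the film-length slide to the green notch

### The arm

A 7-joint arm with a two-finger parallel gripper is mounted at the origin on the work surface. World frame = base frame: x ahead of the robot, y to its left, z up, the work surface at z = 0. Lengths are in m, angles in degrees, forces in N, time in s.
With the tool pointing down it reaches from about 0.425 to 0.875 m from the base axis. Payload 4.7 kg.
Tool frame: the origin (TCP) lies at the very end of the fingers, on their centre line; the grasp point (between the pads) lies env.grip_point_offset behind it (env.grip_point_offset is the distance from the TCP to the grasp point, in m); z points along the fingers, y is the direction in which the jaws open and shut (so a half turn about z gives the same grasp; the last joint's range is limited). The gripper opens to 87 mm and grips with 3 to 60 N. Pads are 19 mm wide; open, the fingers measure 117 mm over their backs; the gripper's body (75 mm by 190 mm) begins 51 mm behind the grasp point.
Start: joints at [-67.489, 18.392, -4.016, 83.108, 1.295, 78.541, -3.26], TCP at [0.24, 0.604, 0.223] pointing down, gripper open.
Joint ranges: [-163.93, 163.93], [-17.29, 119.83], [-79.2, 71.16], [3.27, 140.29], [-89.18, 269.18], [5.43, 117.66], [-154.24, 154.24]. Speed limits (degrees/s): [147.25, 147.25, 180, 180, 180, 180, 180].

### API

Orientations are given as [roll, pitch, yaw] about the fixed x, y, z axes, in that order (R = Rz(yaw) Ry(pitch) Rx(roll)).
In Python, from cell import env gives the robot as it stands.
- The arm moves only by the tool send_rows, never from a script. Its argument "plan" is a list of rows, each a list of 7 numbers: the finger opening in mm, from 0 to 87, then the shift along the tool's x, y, z in mm, then the turn, a rotation vector about the tool's x, y, z in rad. A call has 1 to 12 rows; each row shifts and turns the commanded pose from where the row before left it, along the tool's axes as they then stand; what a row does not reach is not made up. A row lasts 1/10 s, in which the tool goes at most 50 mm and 8.59 degrees, less where a joint would pass 70% of its speed; a pose out of reach is approached as far as the arm can. A call is refused whole if a number of a shift passes 50 or a number of a turn 0.15, either way. A call with a gripper value outside its range is refused whole. The fingers move at their own pace and stop on an object; "grip_force" is the grip in N (left out, the last holds). Time passes only in rows, so rows that do not move let the fingers close. It gives the time, the measured TCP pose, the force and the opening at its end, in the units of the state.
- env.get_obs(): the state, without advancing time (a new reading comes with each control period).
- env.read_camera(name): name is "side" or "top" or "wrist"; returns the picture (480x640x3 uint8, red, green, blue); there is no depth.
- env.get_calibration(name): a dict with "fx", "fy", "cx", "cy" (pixels), "extrinsics" (4x4, takes a point from camera to world coordinates). Camera axes: x right, y down, z forward; pixel columns grow to the right and rows downward; lengths in m; the calibration is good to about 2 mm. A picture is of the moment at which its call begins: read the wrist's pose just before it. get_calibration takes no time and is no camera call; for the wrist camera it gives the pose at the moment of the call.
- env.sign_off(): hands the job in, once; it reports no verdict.
Trained networks look in the newest picture that a camera, given by its name, has taken for a name from the list of things; names that differ only in an ending like _2 or _b are one class to them, and where a whole thing is asked for, a point or a joint stands for the part that bears it (a point fixed in the world has none). Each returns a list of dicts, best first, with "confidence" (0 to 1); they miss things now and then, are a little off and sometimes report something else, mostly with a low value. They report only what shows in the picture. A call takes as long as a camera call. They do not tell look-alikes from the thing itself.
- env.regions_of(camera, query): "region" (480x640 bool, what is visible of it) and "rect" ([left, top, right, bottom] in pixels, round what is visible of it).
The state is a dict: "time_s": time; "qpos": joint angles; "joint_velocities": joint speeds; "effort": joint torques, N m; "tool_pos": TCP position; "tool_rot": TCP orientation; "force": force on the tool from outside, world axes, zero at the start; "wrist_torque": the same for the moment, N m; "grip_width": finger opening in m.
Only numpy, scipy, OpenCV 4.12 (cv2) and the standard library are available. Lean on these libraries where they do the work, as an engineer would, in place of code of your own. Each camera call takes 0.05 s, during which the arm holds its last target. There are 200 camera calls.

### The job

The green herb cakes are packed next: on the film dispenser, lift the orange slide knob out of its notch, move it along the track and drop it into the notch that has the green tag beside it, so that its bar sits fully down in that notch. Let go of it, and leave the finished pack of cakes on the table beside the dispenser where it is.

Things in the scene. Friction and masses are not known exactly. Their poses are not given: they have to be found in the camera images.
- dispenser: Fixed low steel film dispenser, 270x370x95 mm. Origin: on the table under mid-track; track along its y, +x to the tag ledge; film roll 122 mm to -x, top 87 mm up. Track: two dark toothed combs, outer faces 58 mm apart, open channel 30 mm wide between. Four notches at y -75, -25, 25, 75 mm: floors 40 mm, tooth tops 58 mm above the table; 20 mm wide at floor, 36 mm at mouth, sloping flanks.
- slide: Loose slide, 0.12 kg, lifts freely. Steel bar 70 (x) x14x14 mm lies across both combs in the one notch without a tag. On it an upright orange knob 24 (x) x30 (y) mm, 14 to 74 mm above the bar's underside; under it a tongue 12x14 mm hangs 16 mm into the channel. Origin: middle of the bar's underside, 40 mm above the table when seated; axes as the dispenser's. Raised over 18 mm it clears the teeth.
- tag_green_notch (a point): Middle of the floor of the notch beside the green tag, 40 mm above the table: where the slide's origin must end. The tag is a flat green plate, 42 (x) x 34 (y) x 4 mm, on the ledge, its middle 70 mm from the track's middle on the dispenser's +x side. Like tags, yellow and red, mark two other notches; their order varies.
- pack: Finished pack of green cakes in a clear box, 120 x 170 x 50 mm, 0.35 kg, loose on the table to the right (-y) of the dispenser; origin at the centre of its underside. To be left alone.
Not all that is in view belongs to the job. Of the things like the slide, leave any that is blue; of the rest the smaller one is meant.

How it is judged (in metres and radians):
On the way:
1. the slide is lifted out of its notch, its bar about level with the tooth tops or higher (z of slide in the frame of dispenser above 0.056 m), for 0.1 s.
At the end, for the whole second after the job is handed in: The slide rests upright (within 10 degrees) with its bar down in the green-tagged notch: origin within 13 mm horizontally of the middle of the notch and at most 5 mm above its floor, bar within 15 degrees of square to the track, at rest, and the pack within 30 mm of where it was (horizontal distance between slide and tag_green_notch below 0.013 m and z of slide in the frame of dispenser below 0.045 m and angle between the x axis of slide and the x axis of dispenser, either way round below 0.26 rad and angle between slide's own z axis and vertical below 0.17 rad and linear speed of slide below 0.02 m/s and distance of pack from where it was at the start of the episode below 0.03 m); the robot touches nothing.
It fails at once if the finished pack is shoved more than 30 mm (distance of pack from where it was at the start of the episode above 0.03 m).
It also fails if it takes over 29 s, if anything falls off the work surface, if the arm or the gripper's body presses on something with over 40 N, if the wrist force passes 120 N, or if a joint passes its speed limit or range.

## Working session

There is one attempt and no reset: what is moved stays moved. The work goes in short steps, Python scripts to look and compute and a tool call to move; the robot and the scene stay as the last step left them, time stands still between calls to the robot, and variables do not carry over. Pictures are saved under pics/ and viewed, about 8 in all and at most 12, crops included, and the job is handed in when it is done.

Besides the shell and the picture viewer there is one more tool, called after "Call:" as name(argument=value, ...), one argument or row to a line, values as JSON. send_rows: Moves the arm, as the interface text tells. Its arguments: {"type":"object","properties":{"plan":{"type":"array"},"grip_force":{"type":"number"}},"required":["plan"]}

```bash
mkdir -p pics; python3 - <<'E'
from cell import env
import cv2,numpy as np
o=env.get_obs();print(o['time_s'],o['tool_pos'],o['tool_rot'],o['grip_width'],env.grip_point_offset)
for c in('top','side'):
    im=env.read_camera(c);cv2.imwrite(f'pics/{c}0.png',im[:,:,::-1])
    k=env.get_calibration(c);print(c,k['fx'],k['cx'],k['cy'],np.round(k['extrinsics'],3).tolist())
    for q in('slide','dispenser','pack','tag_green_notch'):
        try:
            for r in env.regions_of(c,q):print(c,q,r['confidence'],r['rect'],int(r['region'].sum()))
        except Exception as e:print(q,e)
E
```

```text
0.0 [0.2402     0.60338263 0.22146112] [-1.79890391e+02  5.18133118e-03  1.58298890e+02] 0.08669131070381436 0.0187
top 470.5755692162366 314.20531742373214 240.4682960021701 [[0.004, -0.981, 0.193, 0.344], [-1.0, -0.006, -0.011, -0.158], [0.012, -0.193, -0.981, 1.007], [0.0, 0.0, 0.0, 1.0]]
top slide 0.91 [179.6, 228.7, 210.6, 263.6] 480
top slide 0.79 [314.8, 280.6, 343.8, 326.4] 762
top slide 0.75 [324.1, 165.0, 338.4, 201.3] 618
top dispenser 0.94 [61.1, 176.4, 286.7, 351.1] 21578
top pack 0.8 [437.8, 201.0, 524.4, 267.2] 5227
top tag_green_notch 0.89 [178.2, 194.7, 199.3, 220.8] 326
side 468.34759251099655 322.99686085822304 241.04965187415522 [[-0.935, -0.199, 0.294, 0.275], [-0.355, 0.536, -0.766, 0.483], [-0.005, -0.821, -0.571, 0.544], [0.0, 0.0, 0.0, 1.0]]
side slide 0.63 [241.2, 190.8, 282.5, 249.2] 1372
side slide 0.6 [249.0, 297.2, 292.3, 357.9] 1357
side slide 0.56 [357.4, 205.9, 417.7, 274.8] 1899
side dispenser 0.78 [99.2, 275.6, 424.3, 479.0] 40016
side pack 0.62 [323.9, 147.3, 400.6, 205.4] 2844
side tag_green_notch 0.85 [197.2, 331.2, 226.4, 355.5] 548
```

View pics/top0.png

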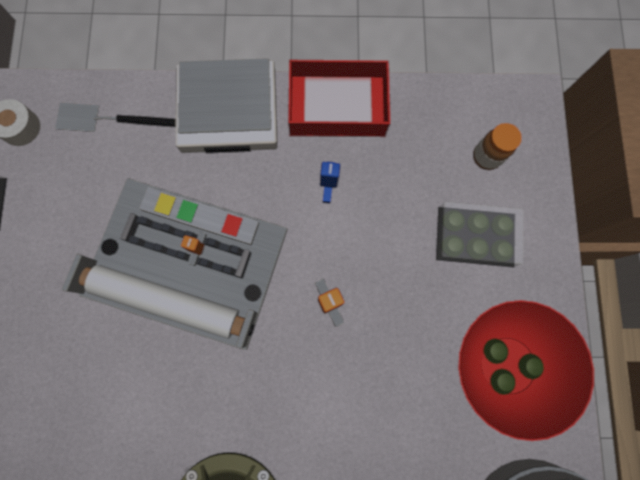

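View pics/side0.png

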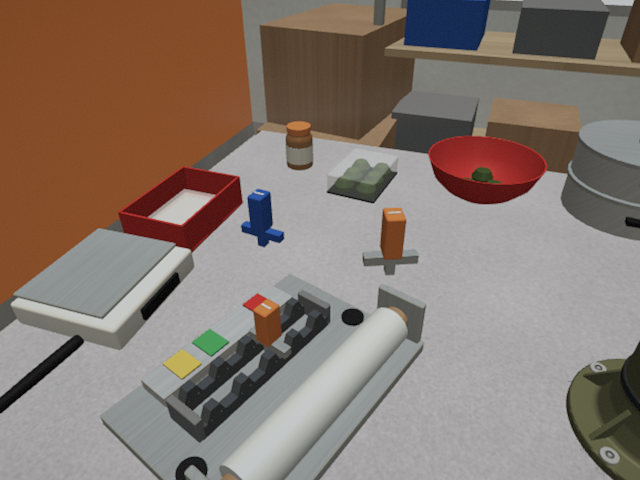

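The top view shows three slide-like things: an orange one in the dispenser track at (190,243), a larger loose orange one at (331,300) and a blue one at (330,175). The smaller orange one in the track is the one I want. The tags, left (+y) to right, are yellow (165,204), green (187,211) and red (232,225), so the slide sits at y=-25 and the green notch is at y=+25. The pack is at (480,236).

Next I'll fit the dispenser pose from the tags in both views.

```bash
cat > h.py <<'E'
import numpy as np,cv2
from scipy.optimize import least_squares
def proj(k,P):
    E=np.array(k['extrinsics']);p=(np.atleast_2d(P)-E[:3,3])@E[:3,:3]
    return np.c_[k['fx']*p[:,0]/p[:,2]+k['cx'],k['fy']*p[:,1]/p[:,2]+k['cy']]
def blob(im,lo,hi,seed,r=25):
    hsv=cv2.cvtColor(im,cv2.COLOR_RGB2HSV)
    m=cv2.inRange(hsv,np.array([lo,130,80]),np.array([hi,255,255]))
    w=np.zeros_like(m);cv2.circle(w,seed,r,255,-1)
    n,l,s,c=cv2.connectedComponentsWithStats(m&w)
    i=1+np.argmax(s[1:,4]);return c[i],s[i],l==i
def D(p,pt):
    x,y,t=p[:3];pt=np.atleast_2d(pt);c,s=np.cos(t),np.sin(t)
    return np.c_[x+c*pt[:,0]-s*pt[:,1],y+s*pt[:,0]+c*pt[:,1],pt[:,2]]
E
cat > fit.py <<'E'
from cell import env
from h import *
K={c:env.get_calibration(c) for c in('top','side')}
I={c:cv2.imread(f'pics/{c}0.png')[:,:,::-1].copy() for c in K}
S={'top':[(165,204),(187,211),(232,225)],'side':[(182,362),(210,342),(254,302)]}
H=[(20,35),(45,80),(0,6)];ys=[.075,.025,-.075]
B={c:np.array([blob(I[c],*h,s,18)[0] for s,h in zip(S[c],H)]) for c in K}
print(B)
def f(p):
    r=[]
    for c in K:
        use=[0,1,2] if c=='top' else [0,1]
        P=D(p,[(.07,y,p[3]) for y in ys]);r.append((proj(K[c],P)-B[c])[use].ravel())
    return np.concatenate(r)
s=least_squares(f,[.5,.1,-.3,.04]);p=s.x
print(p,np.degrees(p[2]),f(p).round(1))
print('slide',D(p,[0,-.025,.04]),'green',D(p,[0,.025,.04]))
for c,sd in(('top',(190,243)),('side',(267,323))):
    m=blob(I[c],5,16,sd,30);print(c,m[0],m[1],'pred',proj(K[c],D(p,[(a,-.025+b,z) for z in(.054,.114) for a in(-.012,.012) for b in(-.015,.015)])).round(1).tolist())
pk=env.regions_of
cv2.imwrite('pics/crop.png',cv2.resize(I['top'][170:340,100:380],(800,486))[:,:,::-1])
E
python3 fit.py
```

```text
{'top': array([[164.39370079, 203.60629921],
       [186.63392857, 210.66517857],
       [231.44074074, 224.77407407]]), 'side': array([[181.86842105, 363.79122807],
       [209.96095445, 342.21691974],
       [253.95698925, 301.53763441]])}
[ 0.5228028   0.09828369 -0.30270506  0.03963369] -17.34372251768602 [ 0.1  0.1  0.   0.  -0.1 -0.  -0.1 -0.  -0.   0. ]
slide [[0.51535022 0.07442035 0.04      ]] green [[0.53025539 0.12214703 0.04      ]]
top [190.03592814 243.19161677] [182 235  17  17 167] pred [[200.6, 255.3], [186.8, 250.9], [204.7, 244.3], [190.9, 240.0], [193.6, 250.2], [178.9, 245.6], [198.0, 238.6], [183.3, 233.9]]
side [267.1922675  322.42633229] [253 299  28  48 957] pred [[281.9, 334.7], [267.3, 347.3], [269.7, 327.2], [255.0, 339.3], [279.5, 303.3], [264.0, 315.6], [266.6, 296.0], [251.0, 307.9]]
```

View pics/crop.png

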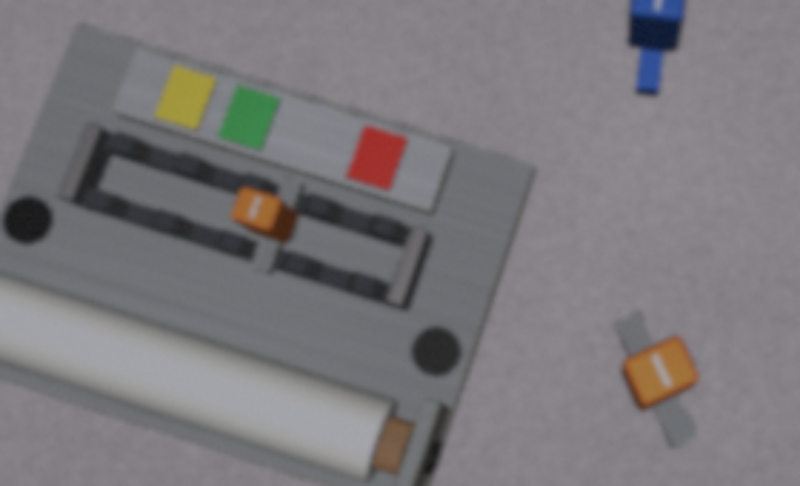

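The pose fit is consistent: residuals are about 0.1 px and the knob prediction matches. The crop confirms the small orange slide's bar lies across the combs beside the gap between the green and red tags. I'll move above it.

Call:
send_rows(
  plan=[
    [87,-35,-30,0,0,0,0],
    [87,-35,-30,0,0,0,0],
    [87,-35,-30,0,0,0,0],
    [87,-35,-30,0,0,0,0],
    [87,-35,-30,0,0,0,0],
    [87,-35,-30,0,0,0,0],
    [87,-35,-30,0,0,0,0],
    [87,-35,-30,0,0,0,0],
    [87,-35,-30,0,0,0,0],
    [87,-35,-30,0,0,0,0],
    [87,-35,-30,0,0,0,0],
    [87,-35,-30,0,0,0,-0.076],
  ],
)

```text
time_s: 1.7
tool_pos: [0.4982, 0.1124, 0.223]
tool_rot: [179.9, 0.0, 162.7]
force: [1.0, 0.1, -0.2]
grip_width: 0.0868
```

```bash
cat > go.py <<'E'
import sys,numpy as np
from scipy.spatial.transform import Rotation as R
from cell import env
o=env.get_obs();Rt=R.from_euler('xyz',o['tool_rot'],degrees=True)
T=np.array([float(a) for a in sys.argv[1:4]])
print(o['time_s'],o['tool_pos'],o['tool_rot'],o['force'],o['grip_width'])
print('mm tool',1e3*Rt.inv().apply(T-o['tool_pos']),'rotvec',(Rt.inv()*R.from_euler('xyz',[180,0,162.66],degrees=True)).as_rotvec())
E
python3 go.py .5154 .0744 .2
```

```text
1.7 [0.49817527 0.11244929 0.22303654] [1.79936382e+02 4.55100560e-02 1.62743867e+02] [ 0.9638407   0.0947995  -0.16529904] 0.08683162040191138
mm tool [-27.71818996 -31.25259586  23.02387934] rotvec [0.00111093 0.00079349 0.0014642 ]
```

Call:
send_rows(
  plan=[
    [87,-14,-16,11,0,0,0],
    [87,-14,-15,11,0,0,0],
    [87,0,0,0,0,0,0],
    [87,0,0,0,0,0,0],
  ],
)

```text
time_s: 2.1
tool_pos: [0.5148, 0.0767, 0.2007]
tool_rot: [180.0, -0.0, 162.6]
force: [-0.9, -0.0, 0.5]
grip_width: 0.0873
```

```bash
python3 - <<'E'
from h import *
from cell import env
k=env.get_calibration('wrist');im=env.read_camera('wrist')
p=[.5228,.0983,-.3027]
im2=im.copy()
for pts,c in (([(a,-.025+b,.114) for a,b in((-.012,-.015),(.012,-.015),(.012,.015),(-.012,.015))],(255,0,255)),([(.07+a*.021,.025+b*.017,.0396) for a,b in((-1,-1),(1,-1),(1,1),(-1,1))],(0,0,0))):
    cv2.polylines(im2,[proj(k,D(p,pts)).round().astype(np.int32)],True,c,1)
cv2.imwrite('pics/w1.png',im2[:,:,::-1])
E
python3 go.py .5154 .0744 .0715
```

```text
2.15 [0.51480614 0.07757098 0.20100355] [ 1.79943241e+02 -1.42813103e-03  1.62723292e+02] [-0.007953    0.6844073  -0.34074426] 0.08692466711946026
mm tool [ -1.51203511  -2.97982992 129.50062625] rotvec [ 9.90612765e-04 -2.54727326e-05  1.10463890e-03]
```

View pics/w1.png

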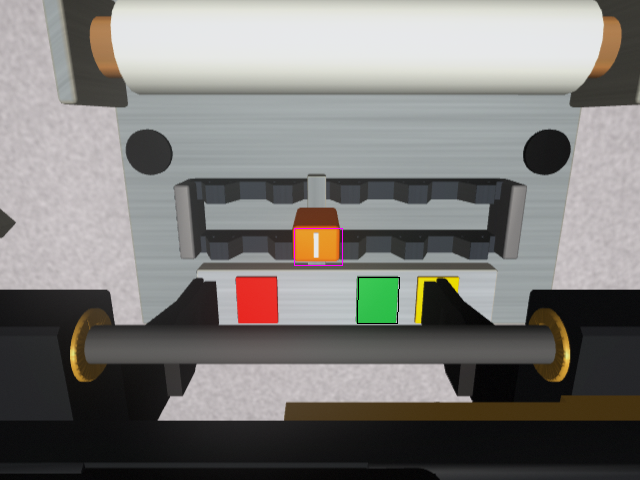

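The wrist view shows the knob top at about (316,245), within 2 px of the predicted outline. The green tag at (378,300) matches too. I'll descend and grip.

Call:
send_rows(
  plan=[
    [87,-1.5,-3,25,0,0,0],
    [87,0,0,35,0,0,0],
    [87,0,0,35,0,0,0],
    [87,0,0,25,0,0,0],
    [87,0,0,9,0,0,0],
    [87,0,0,0,0,0,0],
    [10,0,0,0,0,0,0],
    [10,0,0,0,0,0,0],
    [10,0,0,0,0,0,0],
    [10,0,0,0,0,0,0],
    [10,0,0,0,0,0,0],
    [10,0,0,0,0,0,0],
  ],
  grip_force=20,
)

```text
time_s: 3.35
tool_pos: [0.5156, 0.0729, 0.0718]
tool_rot: [180.0, 0.0, 162.6]
force: [0.3, -0.4, -0.4]
grip_width: 0.0469
```

Call:
send_rows(
  plan=[
    [10,0,0,0,0,0,0],
    [10,0,0,0,0,0,0],
    [10,0,0,0,0,0,0],
    [10,0,0,0,0,0,0],
    [10,0,0,0,0,0,0],
  ],
)

```text
time_s: 3.85
tool_pos: [0.5155, 0.0729, 0.0715]
tool_rot: [180.0, -0.0, 162.7]
force: [-0.0, 1.2, 0.4]
grip_width: 0.0298
```

Gripped at 30 mm, the knob's y size. Lift by 32 mm.

Call:
send_rows(
  plan=[
    [10,0,0,-6,0,0,0],
    [10,0,0,-10,0,0,0],
    [10,0,0,-10,0,0,0],
    [10,0,0,-6,0,0,0],
    [10,0,0,0,0,0,0],
    [10,0,0,0,0,0,0],
  ],
)

```text
time_s: 4.45
tool_pos: [0.5156, 0.0729, 0.1038]
tool_rot: [180.0, 0.0, 162.7]
force: [0.1, 0.4, -0.7]
grip_width: 0.0296
```

```bash
python3 go.py .5303 .1221 .1035; python3 - <<'E'
from h import *
from cell import env
a=env.read_camera('side');b=env.read_camera('wrist')
cv2.imwrite('pics/l.png',np.hstack([cv2.resize(a[220:440,150:400],(400,352)),cv2.resize(b[140:440,150:490],(400,352))])[:,:,::-1])
E
```

```text
4.45 [0.51560535 0.07294999 0.10381067] [1.79973047e+02 2.14088889e-02 1.62652558e+02] [ 0.05640073  0.38524336 -0.73255035] 0.02958269090877385
mm tool [ 0.6286956  51.29566938  0.33456461] rotvec [ 0.0004704   0.00037369 -0.0001298 ]
```

View pics/l.png

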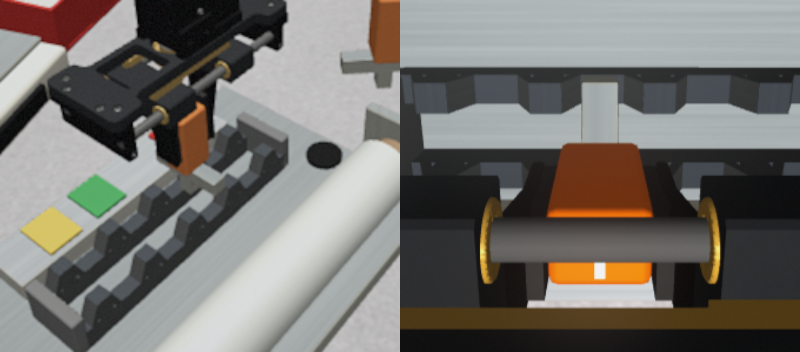

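The slide is held upright, with its bar clear of the teeth. I'll move one notch along and lower it.

Call:
send_rows(
  plan=[
    [10,0,10,0,0,0,0],
    [10,0,15,0,0,0,0],
    [10,0,15,0,0,0,0],
    [10,0,10.5,0,0,0,0],
    [10,0,0,0,0,0,0],
    [10,0,0,0,0,0,0],
    [10,0,0,8,0,0,0],
    [10,0,0,8,0,0,0],
    [10,0,0,8,0,0,0],
    [10,0,0,4,0,0,0],
    [10,0,0,3,0,0,0],
    [10,0,0,0,0,0,0],
  ],
)

```text
time_s: 5.75
tool_pos: [0.5305, 0.1209, 0.0722]
tool_rot: [-180.0, -0.0, 162.6]
force: [-0.4, -0.5, -0.5]
grip_width: 0.0299
```

```bash
python3 go.py .5303 .1221 .0715; python3 - <<'E'
from h import *
from cell import env
a=env.read_camera('side');b=env.read_camera('wrist')
cv2.imwrite('pics/m.png',np.hstack([cv2.resize(a[220:440,150:400],(400,352)),cv2.resize(b[140:440,150:490],(400,352))])[:,:,::-1])
E
```

```text
5.75 [0.53046203 0.12091209 0.07217996] [-1.79979793e+02 -1.84294415e-02  1.62639874e+02] [-0.37857905 -0.48856625 -0.50641641] 0.029857695571368727
mm tool [0.50887878 1.0856911  0.67974144] rotvec [-0.00035263 -0.00032172 -0.00035121]
```

View pics/m.png

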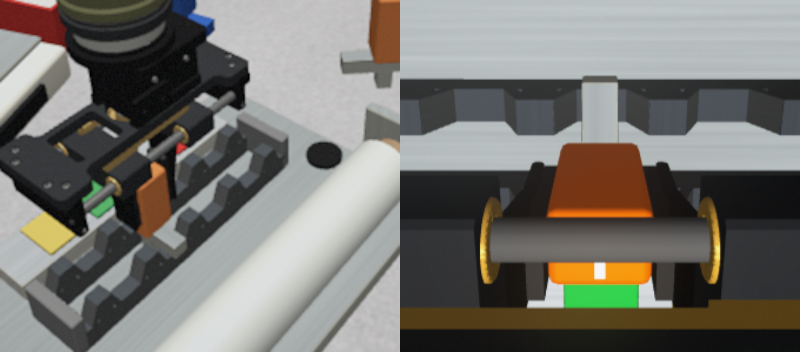

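The bar is down in the notch facing the green tag. Release and rise.

Call:
send_rows(
  plan=[
    [10,0,0,0.6,0,0,0],
    [70,0,0,0,0,0,0],
    [70,0,0,0,0,0,0],
    [70,0,0,0,0,0,0],
    [70,0,0,0,0,0,0],
    [70,0,0,0,0,0,0],
    [70,0,0,0,0,0,0],
    [70,0,0,0,0,0,0],
    [70,0,0,0,0,0,0],
  ],
)

```text
time_s: 6.75
tool_pos: [0.5306, 0.1211, 0.072]
tool_rot: [180.0, 0.0, 162.7]
force: [-0.1, -0.4, -0.0]
grip_width: 0.0697
```

Call:
send_rows(
  plan=[
    [70,0,0,-10,0,0,0],
    [70,0,0,-25,0,0,0],
    [70,0,0,-35,0,0,0],
    [70,0,0,-35,0,0,0],
    [70,0,0,-25,0,0,0],
    [70,0,0,0,0,0,0],
    [70,0,0,0,0,0,0],
  ],
)

```text
time_s: 7.45
tool_pos: [0.5308, 0.1212, 0.2028]
tool_rot: [179.9, 0.1, 162.7]
force: [-0.4, -0.2, -0.4]
grip_width: 0.07
```

```bash
python3 - <<'E'
from h import *
from cell import env
k=env.get_calibration('wrist');a=env.read_camera('side');b=env.read_camera('wrist').copy();ks=env.get_calibration('side')
env.read_camera('top')
p=[.5228,.0983,-.3027];a=a.copy()
q=((-.012,-.015),(.012,-.015),(.012,.015),(-.012,.015))
for im,kk in((a,ks),(b,k)):
  cv2.polylines(im,[proj(kk,D(p,[(x,.025+y,.114) for x,y in q])).round().astype(np.int32)],True,(255,0,255),1)
  cv2.polylines(im,[proj(kk,D(p,[(x*.035,.025+y*.007,.054) for x,y in((-1,-1),(1,-1),(1,1),(-1,1))])).round().astype(np.int32)],True,(0,255,255),1)
cv2.imwrite('pics/n.png',np.hstack([cv2.resize(a[220:440,150:400],(400,352)),cv2.resize(b[140:440,150:490],(400,352))])[:,:,::-1])
print([ (r['confidence'],r['rect']) for r in env.regions_of('top','pack')])
o=env.get_obs();print(o['time_s'],o['tool_pos'],o['grip_width'])
E
```

```text
[(0.7, [438.3, 203.8, 523.3, 267.4])]
7.65 [0.52973959 0.12086372 0.20065739] 0.07003725926339202
```

View pics/n.png

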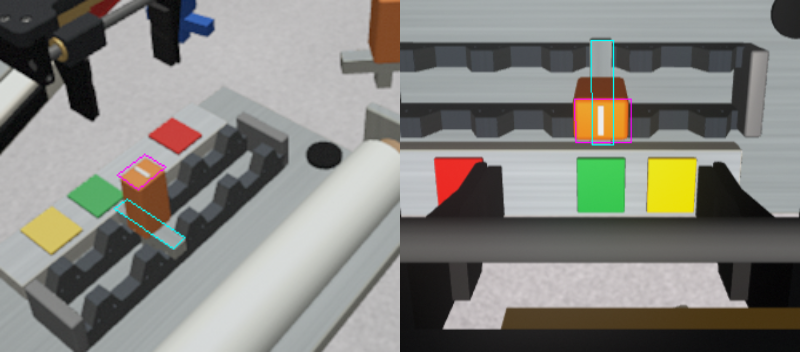

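The slide is upright beside the green tag, and its knob and bar match the predicted seated outlines to 1–2 mm. The gripper is clear and the pack's rectangle is unchanged.

```bash
python3 -c "
from cell import env
print(env.sign_off())"
```

```text
the job is handed in; nothing more can be done
None
```

I moved the smaller orange slide, the one in the dispenser track, to the green-tagged notch, let go of it and handed the job in. The hand-in itself gives no verdict. The arm needed about 7.7 s of the 29 s allowed.

- **Move:** I gripped the knob at 30 mm, its expected width. I lifted it about 32 mm, so the bar clearly passed the tooth tops, and moved it one notch along before lowering it.
- **Slide position:** In the last side and wrist pictures the slide stands upright. Its knob and bar lie within about 1–2 mm of the outlines predicted for a seated slide at the green notch.
- **Rest of the scene:** The gripper is open and raised about 130 mm clear. The pack's outline in the top camera is the same to within 1–3 pixels, which is the network's own scatter. Forces at the end of each move stayed around 1 N.

No check failed or disagreed.

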